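Square up the rails of an optics board

TASK

Pick up the checking square with the orange grip and press it, low down between the rails, into the corner of the optics board until its two edges sit flush without gaps against the black rail and the green pivoting rail, which pushes the green rail home against its stop; hold it there with a light, steady push of 5 to 10 N on both rails for a good second. Then put the square back flat on the blue mat and let go, leaving the green rail square. Touch the rails only with the square, never push on them with more than 30 N, and leave the other things alone.

Things in the scene. Friction and masses are not known exactly. Their poses are not given: they have to be found in the camera images.
- board: plywood optics board, 290 x 290 x 12 mm, fixed to the table; origin at the middle of its underside. It carries a black and a green rail, both 22 mm thick and standing 25 mm above the board, which meet in a corner at +x +y, and a small black lens block near its -x -y corner (a bystander).
- corner (a point): the drawn corner of the rails, on the board's upper surface (12 mm above the table), axes as the board's. The black rail, 156 mm long, lies along -y and its face looks to -x; the green one, when square, lies along -x and its face looks to -y. Drawn, the faces are at x = 0 and y = 0, but each rail is clamped in slots and its face really stands anywhere from -8 to +8 mm off that line.
- rail_b (a joint): angle of the green pivoting rail, rad: 0 = square to the black rail, against its brass stop pin; positive = its free end swung in towards the black rail (corner too narrow). It turns about an upright pin 11 mm behind its face, at x = +11 mm from corner, and stays where it is left: stiff with friction, about 2 N at 120 mm from the pin turns it.
- square_grip (a point): centre of the square's orange grip, 45 mm above the square's underside; axes as the square's, z up. The grip is an upright bar 16 mm thick, 50 mm long, reaching up to 62 mm above the underside. Its thin direction (take it this way) is the diagonal x = y; its length lies across that. The square's outer corner is at x = y = +40 mm from here. Mass about 0.2 to 0.4 kg.
- square_corner (a point): outer corner of the checking square, at its underside: an aluminium L, its two legs 110 mm long, 22 mm wide and 20 mm high along -x and -y from here. The outer edges x = 0 and y = 0 are the testing edges; the tip of the corner is cut back 12 mm. Seated, its axes agree with the board's: edge x = 0 bears on the black rail, edge y = 0 on the green one.
- mat: flat blue mat with a black rim, 180 x 180 x 4 mm, fixed, where the square lies at the start; origin at the middle of its underside

How it is judged (in metres and radians):
On the way:
1. the square, held and low between the rails, presses on the black rail with 3 N and on the green with 4 N or more, in line within 0.02 rad, green rail square within 0.015 rad, for 0.6 s (contact force between square and rail_a above 3 N and contact force between square and rail_b above 4 N and angle between the x axis of square_corner and the x axis of corner, either way round below 0.02 rad and angle between square_corner's own z axis and vertical below 0.06 rad and value of joint rail_b below 0.015 rad and z of square_corner in the frame of corner below 0.015 m and contact force between the fingers and square above 1 N), for 0.6 s.
At the end, for the whole second after the job is handed in: The green rail stands square to the black rail within 0.015 rad; the square lies flat and still on the blue mat, its grip within 60 mm of the mat's middle along each side of the mat, and is released (value of joint rail_b below 0.015 rad and x of square_grip in the frame of mat between -0.06 and 0.06 m and y of square_grip in the frame of mat between -0.06 and 0.06 m and height (world z) of square_grip below 0.053 m and angle between square_grip's own z axis and vertical below 0.06 rad and linear speed of square below 0.02 m/s); the robot touches nothing.
It fails at once if a rail is forced: the square presses on one with more than 30 N (contact force between square and rail_a above 30 N or contact force between square and rail_b above 40 N).
It fails at once if a rail is touched by the gripper or arm instead of the square (contact force between any of the fingers, the arm and rail_a above 1 N or contact force between any of the fingers, the arm and rail_b above 1 N).
It fails at once if another thing is moved by more than 20 mm or tipped (distance of any of lens_block, reagent, beaker, can, cylinder, marker, eraser from where it was at the start of the episode above 0.02 m or angle between any of lens_block, reagent, beaker, can, cylinder, marker, eraser's own z axis and vertical above 0.3 rad).
It also fails if it takes over 69 s, if anything falls off the work surface, if the arm or the gripper's body presses on something with over 40 N, if the wrist force passes 120 N, or if a joint passes its speed limit or range.

ROBOT

A 6-joint arm with a two-finger parallel gripper is mounted at the origin on the work surface. World frame = base frame: x ahead of the robot, y to its left, z up, the work surface at z = 0. Lengths are in mm, angles in rad, forces in N, time in s.
With the tool pointing down it reaches from about 275 to 725 mm from the base axis. Payload 15.9 kg.
Tool frame: the origin (TCP) lies between the finger pads; the fingertips stand 19 mm ahead of it and the grasp point (between the pads) is the TCP; x points along the fingers, y is the direction in which the jaws open and shut, and the axes are right-handed (so a half turn about x gives the same grasp; the last joint's range is limited). The gripper opens to 85 mm and grips with 20 to 120 N. Pads are 22 mm wide; open, the fingers measure 114 mm over their backs; the gripper's body (76 mm by 85 mm) begins 54 mm behind the grasp point. The pads swing forward as they close: fully open they stand 13 mm farther back than shut.
Start: joints at [1.14, 0.213, -0.034, 1.323, 0, 1.571], TCP at [208.791, 454.304, 250.306] pointing down, gripper open.
Joint ranges: [-2.98, 2.98], [-0.74, 1.72], [-1.14, 1.35], [-2.1, 2.04], [-1.57, 1.44], [-3.14, 3.14]. Speed limits (rad/s): [1.89, 1.89, 2.39, 2.57, 3.14, 3.14].

INTERFACE

Orientations are given as a unit quaternion [w, x, y, z].
In Python, from workcell import observe, snapshot, finish_job, recognise gives the robot as it stands. The module is installed in compiled form; this text tells all that it offers.
- The arm moves only by the tool play_rows, never from a script. Its argument "targets" is text: rows parted by semicolons, each of 5 numbers parted by spaces: the closure, from 0 (fully open) to 1 (shut), then the shift along the world's x, y, z in cm, then the turn about the world's z in degrees. In form: grip dx dy dz yaw; .... A call has 1 to 8 rows; each row shifts and turns the pose as measured when the row begins; what a row does not reach is not made up. A row lasts 1/8 s, in which the tool goes at most 62.5 mm and 10.7 degrees, less where a joint would pass 70% of its speed; a pose out of reach is approached as far as the arm can. A call with a gripper value outside its range is refused whole. The fingers move at their own pace and stop on an object; "force" is the grip in N (left out, the last holds). Time passes only in rows, so rows that do not move let the fingers close. It gives the time, the measured TCP pose, the force and the opening at its end, in the units of the state.
- observe(): the state, without advancing time (a new reading comes with each control period).
- snapshot(name): name is "scene" or "top" or "wrist"; returns a dict with "pixels" (480x640x3 uint8, red, green, blue), "fovy" (degrees; the focal length in pixels is half the picture's height over the tangent of half this angle, whatever the lens; pixels are square), "cx", "cy" (the principal point, pixels), "origin" and "attitude" of the camera in the world. Camera axes: x right, y up, looking along -z (the intrinsics and any distortion apply to the point x, -y, -z); pixel columns grow to the right and rows downward; lengths in mm; the calibration is good to about 2 mm. A picture is of the moment at which its call begins. There is no depth.
- finish_job(): hands the job in, once; it reports no verdict.
Trained networks look in a picture, given as the dict that the camera call returned (one of the last four; its "shot" number tells which), for a name from the list of things; names that differ only in an ending like _2 or _b are one class to them, and where a whole thing is asked for, a point or a joint stands for the part that bears it (a point fixed in the world has none). Each returns a list of dicts, best first, with "p" (0 to 1); they miss things now and then, are a little off and sometimes report something else, mostly with a low value. They report only what shows in the picture. A call takes as long as a camera call.
- recognise(picture, thing): "rect" ([centre column, centre row, width, height] in pixels, round what is visible of it).
The state is a dict: "time_s": time; "q": joint angles; "joint_vel": joint speeds; "joint_efforts": joint torques, N m; "position": TCP position; "ee_rot": TCP orientation; "ft_force": force on the tool from outside, world axes, zero at the start; "wrist_torque": the same for the moment, N m; "grip_width": opening from 0.0 (shut) to 1.0 (fully open).
Only numpy, scipy, OpenCV 4.12 (cv2) and the standard library are available. Lean on these libraries where they do the work, as an engineer would, in place of code of your own. Each camera call takes 0.05 s, during which the arm holds its last target.

## Working session

There is one attempt and no reset: what is moved stays moved. The work goes in short steps, Python scripts to look and compute and a tool call to move; the robot and the scene stay as the last step left them, time stands still between calls to the robot, and variables do not carry over. Pictures are saved under pics/ and viewed, and the job is handed in when it is done.

Besides the shell and the picture viewer there is one more tool, called after "Call:" as name(argument=value, ...) on one line, values as JSON. play_rows: Moves the arm, as the interface text tells. Its arguments: {"type":"object","properties":{"targets":{"type":"string"},"force":{"type":"number"}},"required":["targets"]}

```bash
mkdir -p pics; ls
cat > h.py <<'E'
import numpy as np,cv2
from workcell import observe,snapshot,finish_job,recognise
def save(p,n): cv2.imwrite('pics/'+n,cv2.cvtColor(np.asarray(p['pixels']),cv2.COLOR_RGB2BGR))
def R(p):
    a=np.array(p['attitude'],float)
    if a.shape==(3,3): return a
    w,x,y,z=a/np.linalg.norm(a)
    return np.array([[1-2*(y*y+z*z),2*(x*y-z*w),2*(x*z+y*w)],[2*(x*y+z*w),1-2*(x*x+z*z),2*(y*z-x*w)],[2*(x*z-y*w),2*(y*z+x*w),1-2*(x*x+y*y)]])
def f(p): return 240/np.tan(np.radians(p['fovy'])/2)
def toworld(p,u,v,z):
    d=R(p)@np.array([(u-p['cx'])/f(p),-(v-p['cy'])/f(p),-1.])
    o=np.array(p['origin'],float); return o+d*(z-o[2])/d[2]
def proj(p,X):
    c=R(p).T@(np.array(X,float)-np.array(p['origin'],float))
    return p['cx']+f(p)*c[0]/-c[2], p['cy']-f(p)*c[1]/-c[2]
E
python3 - <<'E'
from h import *
print(observe())
for n in ['scene','top','wrist']:
    p=snapshot(n); save(p,n+'0.png'); print({k:v for k,v in p.items() if k!='pixels'})
    for t in ['board','square_grip','mat','rail_b']:
        try: print(n,t,recognise(p,t)[:2])
        except Exception as e: print(t,e)
E
```

```text
pics
{'time_s': 0.0, 'q': array([ 1.14002516e+00,  2.13369284e-01, -3.50334696e-02,  1.32349193e+00,
        4.15089199e-06,  1.57079527e+00]), 'joint_vel': array([ 0.00027015,  0.00040519,  0.00027235,  0.00036462, -0.00227988,
        0.00094437]), 'joint_efforts': array([ 3.74856390e-03, -6.86163139e+01,  4.87117338e+01,  1.76417775e-02,
        1.73654998e-04, -2.16406511e-05]), 'position': array([208.65748659, 454.04569397, 249.81975615]), 'ee_rot': array([ 0.69068396,  0.15074634,  0.69085282, -0.15150443]), 'ft_force': array([0.4034989 , 0.31618462, 0.26823355]), 'wrist_torque': array([ 0.01175224,  0.00617711, -0.01262384]), 'grip_width': 1.0027809313635445}
{'fovy': 46.294093336820154, 'cx': 317.19100104728926, 'cy': 243.79032930272348, 'origin': array([913.68963855, 658.91203155, 701.15082341]), 'attitude': array([0.24210808, 0.10281223, 0.39181724, 0.88164198]), 'shot': 1}
scene board []
scene square_grip [{'rect': [263.3, 180.1, 69.2, 43.2], 'p': 0.71}]
scene mat [{'rect': [267.9, 190.1, 98.3, 60.9], 'p': 0.69}, {'rect': [366.9, 321.9, 245.5, 186.1], 'p': 0.43}]
scene rai
[... 308 characters left out ...]
696036]), 'shot': 2}
top board [{'rect': [246.8, 259.7, 169.8, 164.6], 'p': 0.64}]
top square_grip [{'rect': [472.3, 270.8, 60.4, 65.8], 'p': 0.57}]
top mat [{'rect': [452.6, 272.1, 119.4, 120.9], 'p': 0.86}, {'rect': [468.7, 271.9, 64.4, 63.0], 'p': 0.33}]
top rail_b [{'rect': [196.8, 239.4, 22.9, 106.9], 'p': 0.6}]
{'fovy': 64.97287761230916, 'cx': 326.19903521947566, 'cy': 238.5719936409646, 'origin': array([147.28478937, 482.93561687, 373.73696312]), 'attitude': array([ 0.83433206, -0.11326238, -0.07229589,  0.53463534]), 'shot': 3}
wrist board [{'rect': [109.3, 473.1, 44.2, 9.6], 'p': 0.67}]
wrist square_grip []
wrist mat [{'rect': [109.3, 473.1, 38.0, 11.2], 'p': 0.23}]
wrist rail_b []
```

View pics/scene0.png

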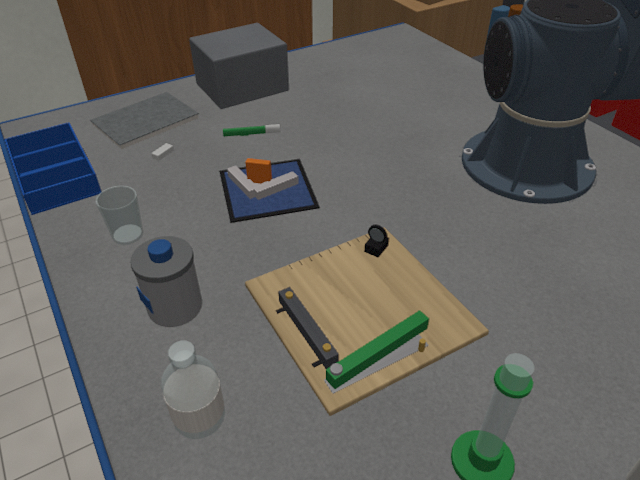

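View pics/top0.png

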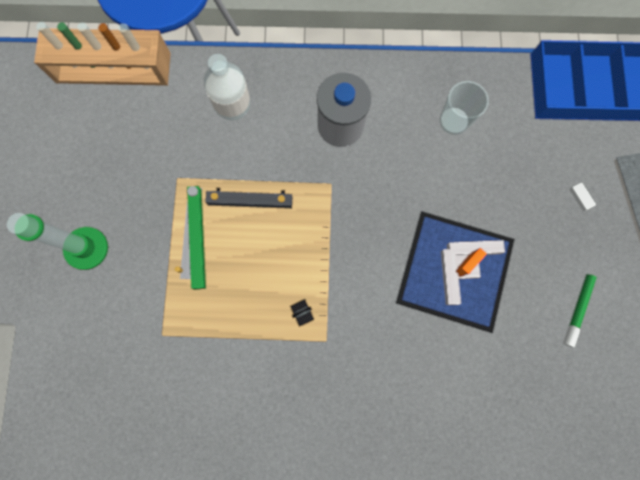

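Run:
```python
import cv2
i=cv2.imread('pics/top0.png')
cv2.imwrite('pics/topc0.png',cv2.resize(i[170:350,140:360],None,fx=3.3,fy=3.3,interpolation=cv2.INTER_CUBIC))
cv2.imwrite('pics/topc1.png',cv2.resize(i[205:340,380:530],None,fx=4.4,fy=4.4,interpolation=cv2.INTER_CUBIC))
```

```text
(no output)
```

View pics/topc0.png

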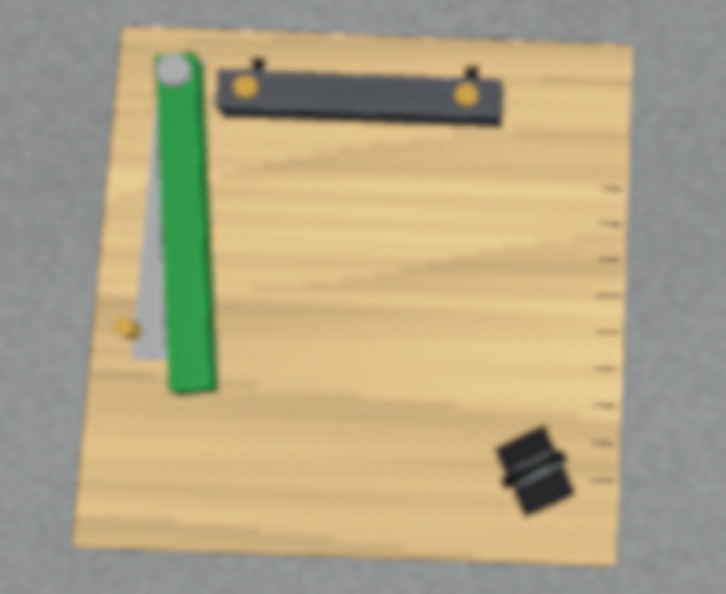

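View pics/topc1.png

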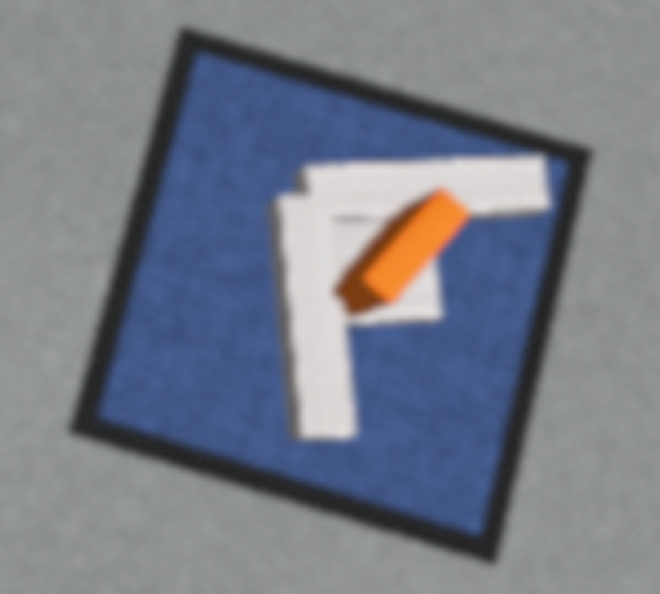

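Run:
```python
from h import *
p=snapshot('top')
def W(u,v,z,s=3.3,o=(140,170)): return toworld(p,o[0]+u/s,o[1]+v/s,z)[:2]
b=[W(u,v,12) for u,v in [(122,27),(633,45),(617,565),(74,547)]]
print('board',np.round(b,1), 'ctr',np.mean(b,0))
for i in range(4): d=b[(i+1)%4]-b[i]; print(np.linalg.norm(d),np.degrees(np.arctan2(d[1],d[0])))
print('black face bottom/top', [np.round(W(u,v,z),1) for u,v,z in [(222,107,37),(501,117,37),(222,116,12),(501,126,12)]])
print('green top +-', [np.round(W(u,v,37),1) for u,v in [(200,62),(211,385),(157,62),(171,388)]])
print('pin stop,lens',W(126,328,20),W(536,470,20))
m=lambda u,v,z:W(u,v,z,4.4,(380,205))
c=[m(u,v,4) for u,v in [(184,28),(592,150),(495,563),(70,430)]]
print('mat',np.round(c,1),np.mean(c,0))
for i in range(4): d=c[(i+1)%4]-c[i]; print(np.linalg.norm(d),np.degrees(np.arctan2(d[1],d[0])))
print('sq x-edge(top)', [np.round(m(u,v,24),1) for u,v in [(305,165),(545,155)]],'y-edge',[np.round(m(u,v,24),1) for u,v in [(276,198),(297,437)]])
print('grip top',[np.round(m(u,v,66),1) for u,v in [(442,190),(470,211),(393,302),(362,278)]])
o=observe()
from scipy.spatial.transform import Rotation as Ro
q=o['ee_rot'];print(Ro.from_quat([q[1],q[2],q[3],q[0]]).as_matrix().round(3))
```

```text
board [[692.7 304.4]
 [688.2  14.9]
 [400.1  19.8]
 [404.3 308. ]] ctr [546.30515408 161.77681641]
289.5386236215922 -90.89004510079043
288.15072399734777 179.02344237491974
288.2692237175879 89.1499047875874
288.3526004624753 -0.7242525900443747
black face bottom/top [array([640.4, 239.2]), array([637.9,  87.2]), array([641.8, 244.6]), array([639.3,  88.3])]
green top +- [array([665.6, 252.8]), array([489.2, 235.4]), array([665.1, 276.3]), array([487.3, 256.3])]
pin stop,lens [520.56679412 287.0298473 ] [448.82460585  63.84477614]
mat [[ 640.2 -154.4]
 [ 590.8 -325.3]
 [ 419.5 -275.2]
 [ 469.7 -103.5]] [ 530.04754408 -214.59539706]
177.8827731962714 -106.13024400836218
178.49264271972487 163.7063362300153
178.87136318171213 73.67269998640572
177.883026008992 -16.61231146509175
sq x-edge(top) [array([ 578.2, -198.2]), array([ 584.3, -297.3])] y-edge [array([ 564.2, -185.8]), array([ 467.4, -191.1])]
grip top [array([ 561.3, -239.5]), array([ 553.2, -250. ]), array([ 517.1, -218.4]), array([ 526.2, -206.8])]
[[ 0.     0.418  0.909]
 [ 0.     0.909 -0.418]
 [-1.     0.    -0.   ]]
```

Call:
play_rows(targets="0 2.5 -5.2 0 -2;0 2.5 -5.2 0 -2;0 2.5 -5.2 0 -2;0 2.5 -5.2 0 -2;0 2.5 -5.2 0 -2;0 2.5 -5.2 0 -2;0 2.5 -5.2 0 -2;0 2.5 -5.2 0 -2")

```text
time_s: 1.8
position: [411.4, 28.0, 250.7]
ee_rot: [0.664, 0.247, 0.662, -0.245]
ft_force: [1.3, 0.8, 0.5]
grip_width: 0.998
```

Call:
play_rows(targets="0 2.5 -5.1 0 -1;0 2.6 -5.1 0 0;0 2.6 -5.1 0 0;0 2.6 -5.1 0 0;0 2.5 -5.1 0 0;0 0 0 0 0")

```text
time_s: 2.55
position: [542.9, -240.4, 249.9]
ee_rot: [0.662, 0.255, 0.658, -0.253]
ft_force: [-0.6, 0.6, -0.1]
grip_width: 1.002
```

Run:
```python
from h import *
p=snapshot('wrist'); save(p,'wrist1.png'); print({k:v for k,v in p.items() if k!='pixels'}); o=observe(); print(o['position'],o['time_s'])
from scipy.spatial.transform import Rotation as Ro
q=o['ee_rot'];print(Ro.from_quat([q[1],q[2],q[3],q[0]]).as_matrix().round(3))
```

```text
{'fovy': 64.97287761230916, 'cx': 326.19903521947566, 'cy': 238.5719936409646, 'origin': array([ 491.90372067, -194.91483222,  373.05320632]), 'attitude': array([ 0.90563901, -0.12338309, -0.05731267,  0.40163397]), 'shot': 5}
[ 542.43258587 -238.83243089  250.30164331] 2.6
[[ 0.006  0.67   0.742]
 [ 0.002  0.742 -0.67 ]
 [-1.     0.005  0.003]]
```

View pics/wrist1.png

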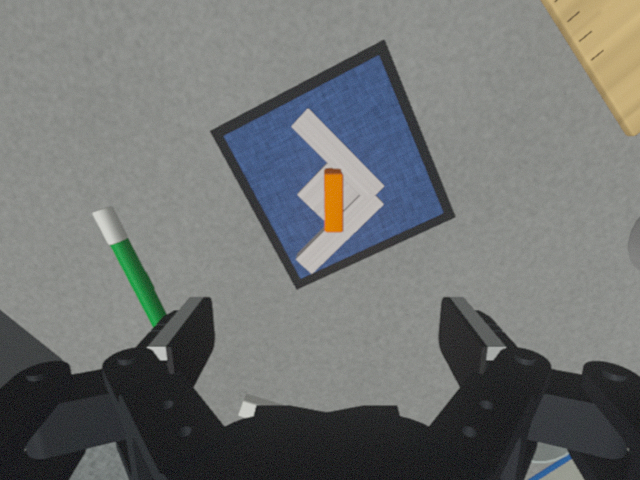

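The wrist view shows the square on the mat, with the orange grip upright in the picture at about (334,200). I'll measure it more precisely.

```bash
cat >> h.py <<'E'
def orange(p):
    h=cv2.cvtColor(np.asarray(p['pixels']),cv2.COLOR_RGB2HSV)
    return cv2.inRange(h,(4,170,150),(22,255,255))
def edge_line(p,mask):
    c=max(cv2.findContours(mask,cv2.RETR_EXTERNAL,cv2.CHAIN_APPROX_NONE)[0],key=cv2.contourArea)
    return c
E
python3 - <<'E'
from h import *
p=snapshot('wrist')
h=cv2.cvtColor(np.asarray(p['pixels']),cv2.COLOR_RGB2HSV)
m=cv2.inRange(h,(4,170,200),(22,255,255))
c=max(cv2.findContours(m,cv2.RETR_EXTERNAL,cv2.CHAIN_APPROX_NONE)[0],key=cv2.contourArea)
r=cv2.minAreaRect(c); b=cv2.boxPoints(r); print(r,b)
w=np.array([toworld(p,u,v,66)[:2] for u,v in b]); print(w,w.mean(0))
for i in range(4): d=w[(i+1)%4]-w[i]; print(np.linalg.norm(d),np.degrees(np.arctan2(d[1],d[0])))
# square edges: corners by eye top z24
for a,b2 in [((308,108),(384,187)),((384,204),(314,274))]:
    A=toworld(p,*a,24);B=toworld(p,*b2,24);print(A[:2],B[:2],np.degrees(np.arctan2(*(B-A)[1::-1])))
mm=[toworld(p,u,v,4)[:2] for u,v in [(211,131),(384,41),(455,215),(298,288)]];print(mm,np.mean(mm,0))
i=np.asarray(p['pixels'])[90:300,200:470,::-1];cv2.imwrite('pics/w1c.png',cv2.resize(i,None,fx=2.8,fy=2.8,interpolation=cv2.INTER_CUBIC))
E
```

```text
((331.9999694824219, 203.99998474121094), (55.99999237060547, 15.999998092651367), 90.0) [[323.99997 175.99998]
 [339.99997 175.99998]
 [339.99997 231.99998]
 [323.99997 231.99998]]
[[ 516.0399858  -216.0479453 ]
 [ 524.72726281 -206.43519324]
 [ 559.82294142 -237.49392133]
 [ 550.76847011 -247.49749353]] [ 537.83966503 -226.86863835]
12.95661160070126 47.89511441012454
46.86524562850154 -41.50796113736379
13.49277241456916 -132.1489945396456
46.852339387283884 137.8365256996727
[ 466.09677575 -189.79701002] [ 564.25995435 -184.61535601] 3.0216179180099605
[ 576.56137656 -194.83007297] [ 584.05726423 -291.01521278] -85.54383958946573
[array([ 418.53304488, -271.30496881]), array([ 468.53433417, -101.15780585]), array([ 637.80591338, -149.22245942]), array([ 589.62819189, -319.79090074])] [ 528.62537108 -210.36903371]
```

View pics/w1c.png

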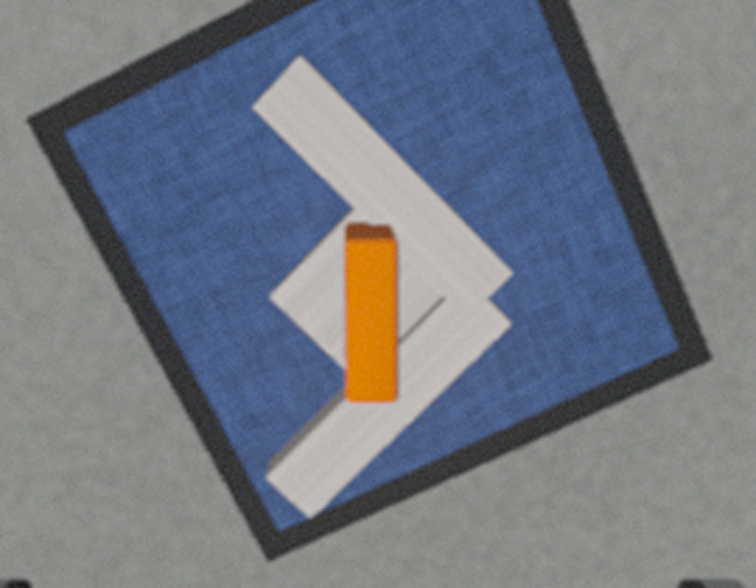

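Call:
play_rows(targets="0 -0.45 1.3 -4.5 0.4;0 0 0 -4.5 0;0 0 0 -4.5 0;0 0 0 -2.5 0;0 0 0 0 0;0 0 0 0 0")

```text
time_s: 3.4
position: [536.6, -217.4, 91.4]
ee_rot: [0.666, 0.25, 0.658, -0.247]
ft_force: [0.6, -0.2, 0.3]
grip_width: 0.999
```

Run:
```python
from h import *
for k in range(3):
    p=snapshot('wrist'); o=observe(); print(o['position'],o['ee_rot'],o['ft_force'])
save(p,'wrist2.png')
c=edge_line(p,orange(p)); print(cv2.minAreaRect(c))
from scipy.spatial.transform import Rotation as Ro
q=o['ee_rot'];print(Ro.from_quat([q[1],q[2],q[3],q[0]]).as_matrix().round(3))
```

```text
[ 536.63880324 -217.5176773    91.44988626] [ 0.66593608  0.25026319  0.65790597 -0.24709758] [-0.76139207 -0.51101081 -0.11119351]
[ 536.79539313 -217.77784226   91.45729212] [ 0.6660241   0.25028644  0.65777378 -0.24718869] [ 0.09750455  0.08878782 -0.5134678 ]
[ 536.82402932 -217.9644105    91.28912054] [ 0.66599656  0.25037565  0.65773565 -0.24727401] [-0.42534526  0.42709978 -0.49532333]
((311.4999694824219, 297.0), (34.99999237060547, 125.99998474121094), -0.0)
[[ 0.012  0.659  0.752]
 [-0.     0.752 -0.659]
 [-1.     0.008  0.009]]
```

View pics/wrist2.png

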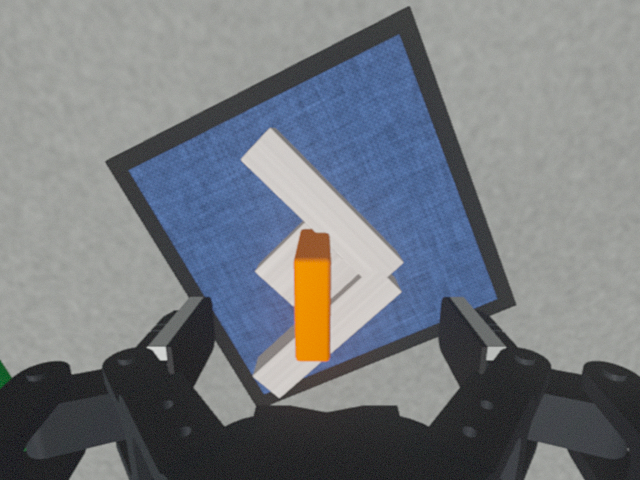

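Run:
```python
from h import *
from scipy.spatial.transform import Rotation as Ro
p=snapshot('wrist')
b=[(295,259),(330,259),(330,361),(296,361)]
w=np.array([toworld(p,u,v,66)[:2] for u,v in b]);print(w,w.mean(0))
for i in range(4): d=w[(i+1)%4]-w[i]; print(np.linalg.norm(d),np.degrees(np.arctan2(d[1],d[0])))
o=observe(); q=o['ee_rot'];M=Ro.from_quat([q[1],q[2],q[3],q[0]]).as_matrix();y=M[:,1];print(o['position'],np.degrees(np.arctan2(y[1],y[0])))
print((w.mean(0)-o['position'][:2]))
```

```text
[[ 515.05872892 -215.73900022]
 [ 524.66055225 -204.84170063]
 [ 561.29064459 -236.75445962]
 [ 551.13522101 -248.21805057]] [ 538.03628669 -226.38830276]
14.52398532141228 48.616093452616916
48.58176459459593 -41.06293360414353
15.314912521898194 -131.53725239000423
48.542785178073366 138.00383227133565
[ 536.77099357 -218.08684277   91.07630032] 48.78429814341002
[ 1.26529312 -8.30145999]
```

Call:
play_rows(targets="0 0.1 -0.8 0 0;0 0 0 0 0;0 0 0 -3 0;0 0 0 0 0")

```text
time_s: 4.1
position: [538.6, -227.6, 62.0]
ee_rot: [0.667, 0.251, 0.657, -0.248]
ft_force: [0.2, -0.1, 1.2]
grip_width: 0.996
```

Run:
```python
from h import *
o=observe(); print(o['position'],o['ft_force'])
```

```text
[ 538.62423788 -227.58736699   61.96246555] [ 0.15645512 -0.05449327  1.17247956]
```

Call:
play_rows(targets="0 0 0.1 -1.1 0;0 0 0 0 0;1 0 0 0 0;1 0 0 0 0;1 0 0 0 0;1 0 0 0 0;1 0 0 0 0;1 0 0 0 0", force=60)

```text
time_s: 5.1
position: [540.1, -227.2, 53.5]
ee_rot: [0.668, 0.251, 0.656, -0.248]
ft_force: [0.8, -0.1, -0.6]
grip_width: 0.172
```

Call:
play_rows(targets="1 0 0 0 0;1 0 0 0 0;1 0 0 0 0")

```text
time_s: 5.48
position: [540.1, -227.2, 53.5]
ee_rot: [0.668, 0.251, 0.656, -0.248]
ft_force: [-0.0, 1.4, -0.2]
grip_width: 0.178
```

Run:
```python
from h import *
p=snapshot('wrist');save(p,'wrist3.png'); o=observe(); print(o['position'],o['ft_force'],o['ee_rot'],o['grip_width'])
```

```text
[ 540.09851485 -227.19569922   53.50153662] [-0.44142719  0.00115333  0.20467834] [ 0.66783759  0.25058066  0.65559541 -0.24778408] 0.17699518149529184
```

View pics/wrist3.png

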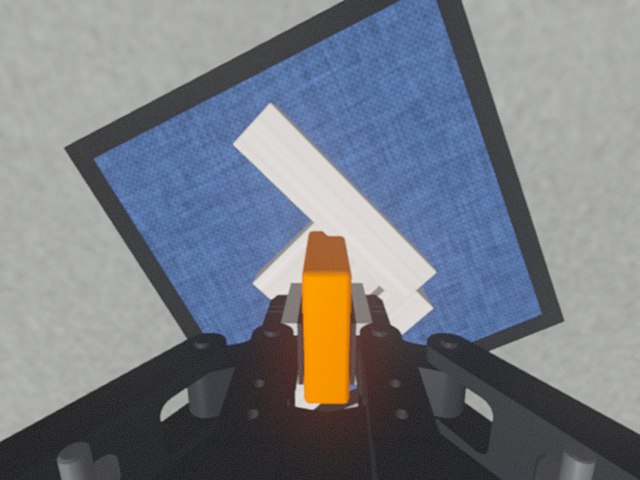

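```bash
cat >> h.py <<'E'
from scipy.spatial.transform import Rotation as Ro
def tool():
    o=observe(); q=o['ee_rot'];M=Ro.from_quat([q[1],q[2],q[3],q[0]]).as_matrix();y=M[:,1]
    return o['position'],np.degrees(np.arctan2(y[1],y[0])),M
def fitedge(p,a,b,z,n=40,hw=6):
    """subpixel: strongest gradient along normals of segment a-b; return world pts at height z, line dir"""
    g=cv2.cvtColor(np.asarray(p['pixels']),cv2.COLOR_RGB2GRAY).astype(np.float32); g=cv2.GaussianBlur(g,(0,0),0.8)
    a=np.array(a,float);b=np.array(b,float);d=(b-a)/np.linalg.norm(b-a);nn=np.array([-d[1],d[0]])
    t=np.arange(-hw,hw+.01,.25);P=[]
    for s in np.linspace(.06,.94,n):
        q=a+s*(b-a)+t[:,None]*nn
        v=cv2.remap(g,q[:,0].astype(np.float32)[None],q[:,1].astype(np.float32)[None],cv2.INTER_LINEAR)[0]
        gr=np.abs(np.gradient(v));w=np.where(gr>.6*gr.max(),gr,0);k=np.argmax(gr);w[np.abs(np.arange(len(t))-k)>6]=0
        P.append(a+s*(b-a)+nn*(w@t/w.sum()))
    P=np.array(P)
    W=np.array([toworld(p,u,v,z)[:2] for u,v in P])
    for _ in range(3):
        vx,vy,x0,y0=cv2.fitLine(W.astype(np.float32),cv2.DIST_HUBER,0,.01,.01).ravel()
        r=(W-[x0,y0])@[-vy,vx]; W=W[np.abs(r)<max(.4,2*np.median(np.abs(r)))]
    return np.array([x0,y0]),np.degrees(np.arctan2(vy,vx)),r.std(),len(W)
E
python3 - <<'E'
from h import *
p=snapshot('wrist'); print(tool()[:2])
print(fitedge(p,(272,103),(437,270),24))
E
```

```text
(array([ 540.125641  , -227.23807435,   53.48416083]), np.float64(48.731030595837))
(array([ 511.81073, -187.77502], dtype=float32), np.float32(3.6956742), np.float64(0.034075750955740204), 40)
```

Call:
play_rows(targets="1 0 0 2.5 0;1 0 0 4 0;1 0.5 4 4 -1;1 0.5 5 0 -1;1 0.5 5 0 -1;1 0.5 5 0 -1;1 0.5 5 0 0;1 0.5 5 0 0")

```text
time_s: 6.58
position: [567.7, 69.0, 159.2]
ee_rot: [0.656, 0.276, 0.647, -0.273]
ft_force: [0.4, -0.0, -3.7]
grip_width: 0.178
```

Call:
play_rows(targets="1 0.5 5 0 0;1 0.4 4 0 0;1 0 0 0 0;1 0 0 0 0")

```text
time_s: 7.08
position: [575.3, 165.1, 157.5]
ee_rot: [0.656, 0.274, 0.648, -0.273]
ft_force: [0.6, -0.7, -3.5]
grip_width: 0.176
```

Run:
```python
from h import *
fs=[]
p=snapshot('wrist');save(p,'wrist4.png');t=snapshot('top');save(t,'top4.png')
for k in range(3): snapshot('top'); fs.append(observe()['ft_force'])
print(np.mean(fs,0));T=tool();print(T,observe()['grip_width'],observe()['time_s'])
print({k:v for k,v in p.items() if k!='pixels'})
```

```text
[ 0.44433614  0.47131781 -3.20482529]
(array([575.69996971, 164.48112097, 157.94061429]), np.float64(44.41663694800647), array([[ 0.01147723,  0.71425088,  0.69979565],
       [-0.00140128,  0.69985254, -0.71428597],
       [-0.99993315,  0.00721742,  0.00903324]])) 0.17594486248656083 7.325
{'fovy': 64.97287761230916, 'cx': 326.19903521947566, 'cy': 238.5719936409646, 'origin': array([526.4649261 , 213.7925514 , 280.33660325]), 'attitude': array([ 0.91680797, -0.12718813, -0.05548516,  0.37444322]), 'shot': 13}
```

View pics/wrist4.png

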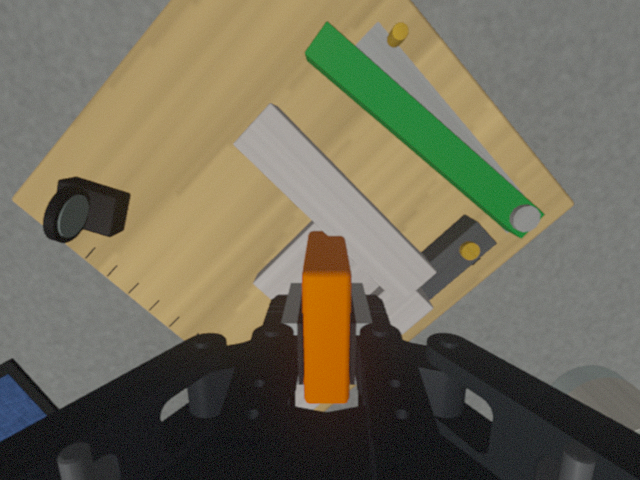

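View pics/top4.png

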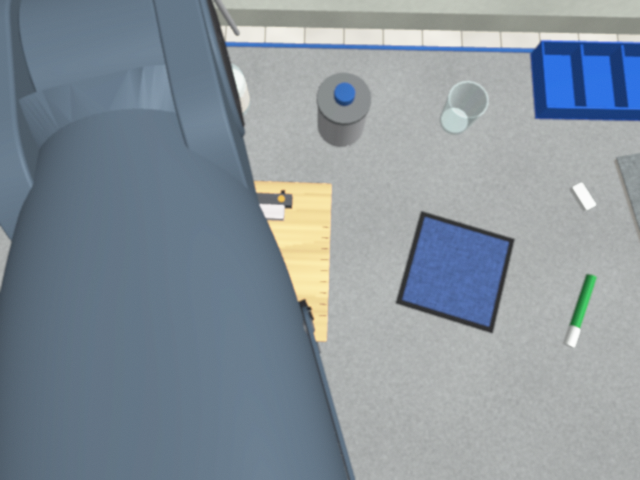

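Run:
```python
from h import *
p=snapshot('wrist')
print(tool()[:2])
print('+y',fitedge(p,(412,2),(573,203),12))
print('-x',fitedge(p,(14,199),(170,14),12))
print('-y',fitedge(p,(14,201),(190,336),12))
print('sq',fitedge(p,(272,103),(437,270),24+104))
print('green face top',fitedge(p,(306,51),(524,236),37))
print('free end', toworld(p,306,51,37)[:2],'pin',toworld(p,525,219,37)[:2])
for n,u,v,z in [('blk top near',422,262,37),('blk top end L',471,216,37),('blk inner end',452,257,12)]: print(n,toworld(p,u,v,z)[:2])
i=np.asarray(p['pixels'])[190:310,390:590,::-1];cv2.imwrite('pics/w4c.png',cv2.resize(i,None,fx=4,fy=4,interpolation=cv2.INTER_CUBIC))
```

```text
(array([575.72917358, 164.58032263, 157.9899787 ]), np.float64(44.42175480155196))
+y (array([594.36755, 305.8898 ], dtype=float32), np.float32(-1.0110937), np.float64(0.09390702586139671), 40)
-x (array([401.93576, 111.07706], dtype=float32), np.float32(88.3641), np.float64(0.1191034708259735), 37)
-y (array([484.77774 ,  21.550722], dtype=float32), np.float32(-0.9454098), np.float64(0.13770710832019123), 29)
sq (array([563.24963, 205.63797], dtype=float32), np.float32(-0.6231219), np.float64(0.07487111243552609), 37)
green face top (array([571.27264, 244.32564], dtype=float32), np.float32(6.2775836), np.float64(0.04869896210198236), 40)
free end [487.99989209 238.35751108] pin [662.12979778 266.65249304]
blk top near [635.64955524 198.54843403]
blk top end L [634.75064484 242.78330137]
blk inner end [660.05862421 215.52663396]
```

View pics/w4c.png

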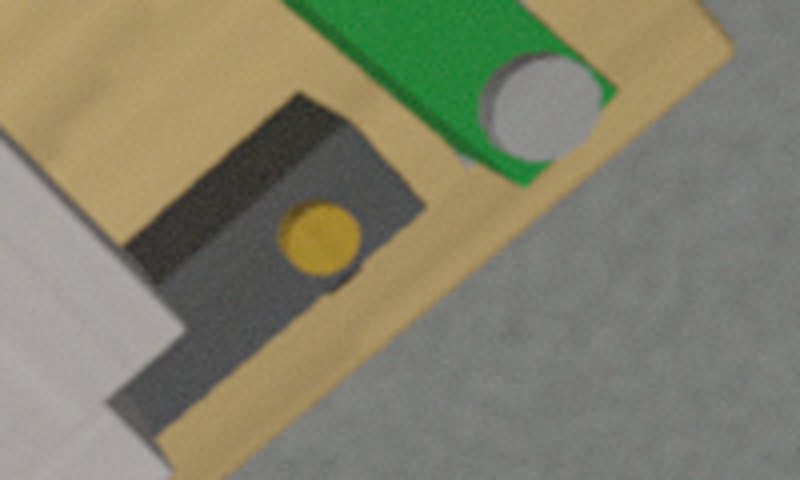

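Run:
```python
from h import *
p=snapshot('wrist')
print('blk top',fitedge(p,(477.5,220.5),(431,260.5),37,hw=4),[toworld(p,*a,37)[:2] for a in [(477.5,220.5),(430,261)]])
print('blk bot',fitedge(p,(464.5,213),(421.5,251),12,hw=4),[toworld(p,*a,12)[:2] for a in [(464.5,213),(421.5,251)]])
print('pin',toworld(p,390+545/4,190+108/4,39)[:2])
```

```text
blk top (array([639.05164, 225.36876], dtype=float32), np.float32(88.823586), np.float64(0.07389959055657275), 40) [array([640.27500195, 243.97429663]), array([639.08951457, 202.98359098])]
blk bot (array([639.6388, 223.6274], dtype=float32), np.float32(88.94644), np.float64(0.08203760733917574), 40) [array([640.72476381, 244.05285683]), array([640.03625916, 202.71958633])]
pin [660.57114706 267.747768  ]
```

Call:
play_rows(targets="1 0 0 -4 -0.4;1 0 0 -3 0;1 0 0 0 0;1 0 0 0 0")

```text
time_s: 7.92
position: [576.9, 163.7, 88.6]
ee_rot: [0.655, 0.279, 0.646, -0.275]
ft_force: [0.3, -0.4, -3.8]
grip_width: 0.179
```

Run:
```python
from h import *
q=[0.66783759,0.25058066,0.65559541,-0.24778408]
print(Ro.from_quat([q[1],q[2],q[3],q[0]]).as_matrix()[:,0]);T=tool();print(T[:2],T[2][:,0],observe()['ft_force'])
p=snapshot('wrist');save(p,'wrist5.png')
```

```text
[ 0.01759542 -0.00239998 -0.99984231]
(array([576.85684892, 163.70166569,  88.58145607]), np.float64(43.91466152301535)) [ 1.45874776e-02 -5.92932741e-04 -9.99893421e-01] [ 0.32551678 -0.38944997 -3.83136479]
```

View pics/wrist5.png

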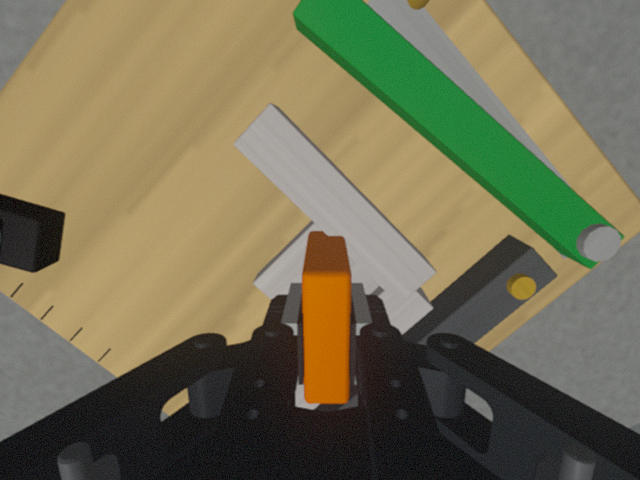

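Call:
play_rows(targets="1 0 0 -1.6 0;1 0 0 0 0;1 0 0 -0.7 0;1 0 0 0 0;1 0 0 0 0")

```text
time_s: 8.6
position: [577.9, 164.0, 65.9]
ee_rot: [0.656, 0.279, 0.645, -0.274]
ft_force: [0.9, -0.7, -2.7]
grip_width: 0.175
```

Run:
```python
from h import *
p=snapshot('wrist');save(p,'wrist6.png');fs=[]
for k in range(4): snapshot('scene');fs.append(observe()['ft_force'])
T=tool();print(T[:2],T[2][:,0],np.mean(fs,0))
s=snapshot('scene');save(s,'scene6.png')
```

```text
(array([577.90726595, 164.00158787,  65.91733659]), np.float64(43.916150974473304)) [ 1.72486722e-02  1.60705589e-04 -9.99851218e-01] [ 0.03319282 -0.22318983 -3.68967681]
```

View pics/scene6.png

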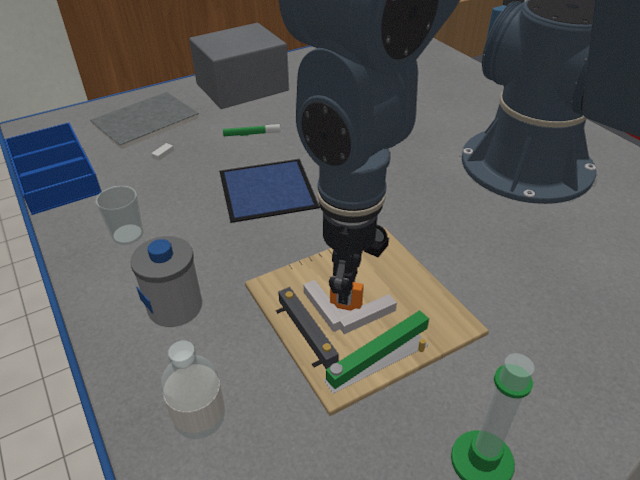

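View pics/wrist6.png

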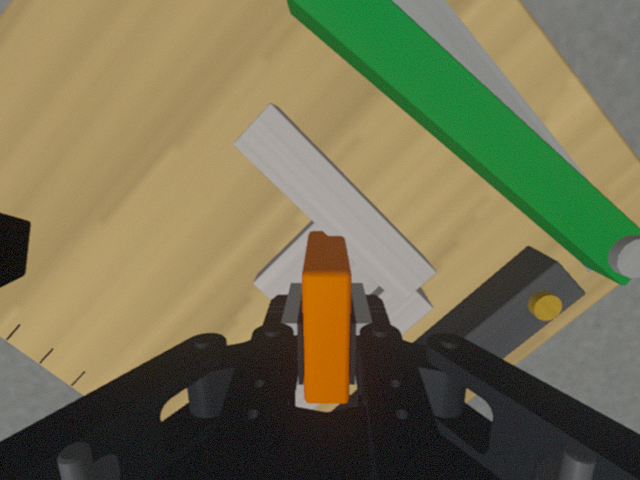

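Call:
play_rows(targets="1 1.2 0.8 0 0;1 0 0.8 0 0;1 0 0 0 0;1 0 0 0 0")

```text
time_s: 9.4
position: [589.3, 180.5, 65.9]
ee_rot: [0.656, 0.279, 0.645, -0.274]
ft_force: [-0.1, -0.3, -3.9]
grip_width: 0.179
```

Run:
```python
from h import *
p=snapshot('wrist');save(p,'wrist7.png')
T=tool();print(T[:2],T[2][:,0],observe()['ft_force'])
```

```text
(array([589.33787845, 180.39004321,  65.96180793]), np.float64(43.91664394875685)) [ 1.67431581e-02 -3.42689869e-05 -9.99859823e-01] [ 0.69237154  0.28407104 -4.0675206 ]
```

View pics/wrist7.png

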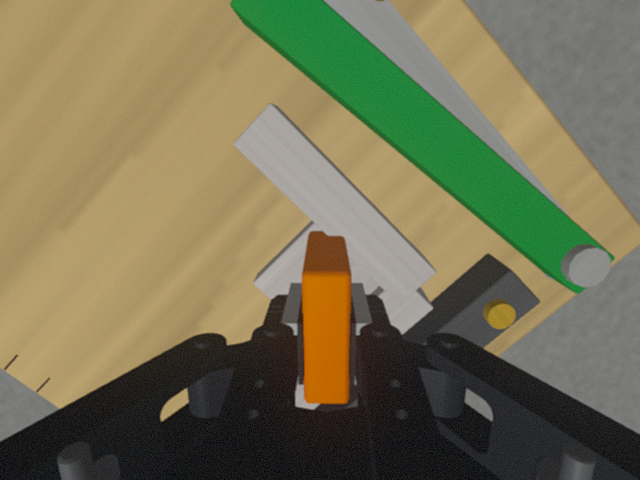

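Call:
play_rows(targets="1 0 0.8 0 0;1 0 0.4 0 0;1 0 0.3 0 0;1 0 0.3 0 0;1 0 0.3 0 0;1 0 0 0 0")

```text
time_s: 10.2
position: [589.0, 202.5, 65.9]
ee_rot: [0.656, 0.279, 0.645, -0.275]
ft_force: [0.2, -0.4, -3.4]
grip_width: 0.179
```

Run:
```python
from h import *
p=snapshot('wrist');save(p,'wrist8.png')
T=tool();print(T[:2],T[2][:,0],observe()['ft_force'])
```

```text
(array([588.93720567, 202.34460669,  65.95726762]), np.float64(43.909283578899164)) [ 1.64371353e-02 -7.40553478e-04 -9.99864627e-01] [ 0.77282512  0.28363494 -3.98326221]
```

View pics/wrist8.png

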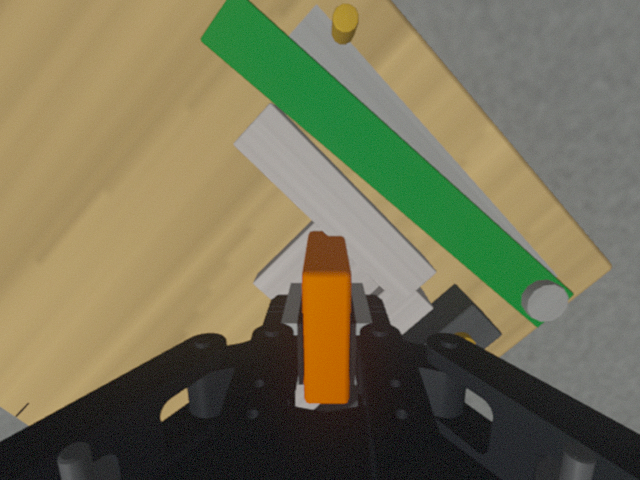

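Call:
play_rows(targets="1 0 0.2 0 0;1 0 0.2 0 0;1 0 0.2 0 0;1 0 0 0 0")

```text
time_s: 10.75
position: [588.8, 208.4, 65.9]
ee_rot: [0.656, 0.279, 0.645, -0.275]
ft_force: [-0.7, 0.2, -4.2]
grip_width: 0.183
```

Run:
```python
from h import *
T=tool();print(T[:2],T[2][:,0],observe()['ft_force'])
```

```text
(array([588.83373336, 208.36369355,  65.86793266]), np.float64(43.89533249904311)) [ 0.01614712 -0.00117683 -0.99986893] [-0.74844212  0.20798722 -4.15649609]
```

Call:
play_rows(targets="1 0 0.2 0 0;1 0 0.2 0 0;1 0 0.1 0 0;1 0 0 0 0")

```text
time_s: 11.25
position: [588.7, 213.6, 65.8]
ee_rot: [0.656, 0.279, 0.645, -0.275]
ft_force: [0.3, -2.1, -3.7]
grip_width: 0.176
```

Run:
```python
from h import *
p=snapshot('wrist');save(p,'wrist9.png')
T=tool();print(T[:2],T[2][:,0],observe()['ft_force'])
```

```text
(array([588.72621772, 213.60355861,  65.83391867]), np.float64(43.89413508265313)) [ 0.0159742  -0.00135088 -0.99987149] [ 0.01904427 -0.9302031  -3.23584158]
```

View pics/wrist9.png

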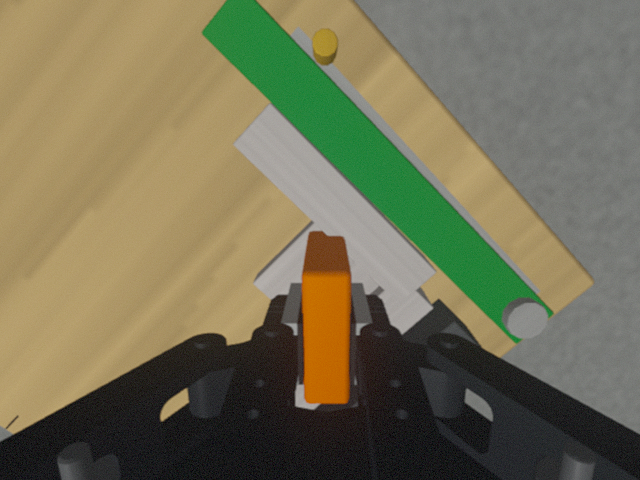

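Run:
```python
from h import *
p=snapshot('wrist')
print(fitedge(p,(260,2),(545,304),37,hw=4), fitedge(p,(345,0),(590,280),12,hw=4),'stop pin',toworld(p,325,36,37),toworld(p,326,58,12))
print(observe()['ft_force'])
```

```text
(array([556.461  , 278.18915], dtype=float32), np.float32(-0.1818342), np.float64(0.047041423450720384), 40) (array([593.1011, 306.2275], dtype=float32), np.float32(-1.0337473), np.float64(0.09162075315300872), 40) stop pin [518.00963351 286.97936635  37.        ] [520.61183261 285.15992684  12.        ]
[-0.0874634  -0.68682112 -3.50048298]
```

Call:
play_rows(targets="1 0 0.1 0 0;1 0 0.1 0 0")

```text
time_s: 11.6
position: [588.7, 215.4, 65.8]
ee_rot: [0.656, 0.279, 0.645, -0.275]
ft_force: [-0.7, -2.0, -3.8]
grip_width: 0.178
```

Run:
```python
from h import *
T=tool();print(T[:2],observe()['ft_force'])
```

```text
(array([588.71252071, 215.43296186,  65.80805254]), np.float64(43.8832732649513)) [-0.66849458 -1.97006878 -3.8276945 ]
```

Call:
play_rows(targets="1 0 0.1 0 0")

```text
time_s: 11.72
position: [588.7, 216.0, 65.8]
ee_rot: [0.656, 0.278, 0.645, -0.276]
ft_force: [-1.5, -9.5, 1.5]
grip_width: 0.18
```

Call:
play_rows(targets="1 0 0.05 0 0")

```text
time_s: 11.85
position: [588.7, 215.9, 65.9]
ee_rot: [0.656, 0.278, 0.645, -0.276]
ft_force: [-0.9, -5.2, -0.7]
grip_width: 0.178
```

Call:
play_rows(targets="1 0 0.05 0 0")

```text
time_s: 11.98
position: [588.7, 216.0, 65.9]
ee_rot: [0.656, 0.278, 0.645, -0.277]
ft_force: [-0.7, -5.4, -3.3]
grip_width: 0.176
```

Call:
play_rows(targets="1 0.4 0 0 0;1 0.2 0 0 0;1 0 0 0 0")

```text
time_s: 12.35
position: [594.9, 215.8, 65.8]
ee_rot: [0.656, 0.278, 0.645, -0.277]
ft_force: [-1.1, -2.2, -2.2]
grip_width: 0.177
```

Run:
```python
from h import *
p=snapshot('wrist');save(p,'wrist10.png')
T=tool();print(T[:2],T[2][:,0],observe()['ft_force'])
```

```text
(array([594.82916669, 215.80369603,  65.80656718]), np.float64(43.82648687767714)) [ 0.01566052 -0.00533264 -0.99986315] [-0.92916392 -3.15642155 -3.69837181]
```

View pics/wrist10.png

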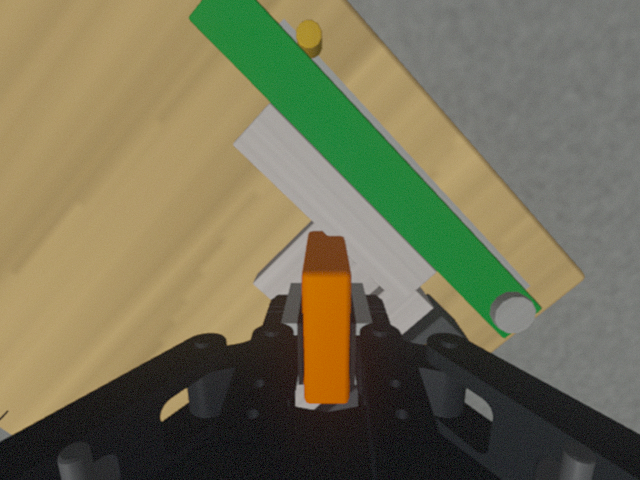

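Call:
play_rows(targets="1 0.1 0 0 0;1 0.1 0 0 0;1 0.1 0 0 0")

```text
time_s: 12.78
position: [597.6, 215.8, 65.7]
ee_rot: [0.656, 0.278, 0.645, -0.277]
ft_force: [-1.8, -2.6, -3.4]
grip_width: 0.179
```

Call:
play_rows(targets="1 0.1 0 0 0")

```text
time_s: 12.9
position: [598.6, 215.8, 65.7]
ee_rot: [0.656, 0.278, 0.645, -0.277]
ft_force: [-1.4, -3.2, -3.2]
grip_width: 0.176
```

Call:
play_rows(targets="1 0.1 0 0 0")

```text
time_s: 13.02
position: [599.7, 215.8, 65.6]
ee_rot: [0.656, 0.277, 0.645, -0.277]
ft_force: [-1.5, -3.7, -3.7]
grip_width: 0.178
```

Call:
play_rows(targets="1 0.07 0 0 0")

```text
time_s: 13.15
position: [600.0, 215.7, 65.5]
ee_rot: [0.656, 0.277, 0.645, -0.277]
ft_force: [-7.3, -3.1, 0.2]
grip_width: 0.174
```

Call:
play_rows(targets="1 0.07 0 0 0")

```text
time_s: 13.28
position: [600.1, 215.7, 65.5]
ee_rot: [0.655, 0.277, 0.646, -0.277]
ft_force: [-7.0, -2.1, 0.9]
grip_width: 0.177
```

Call:
play_rows(targets="1 0.07 0 0 0")

```text
time_s: 13.4
position: [600.1, 215.8, 65.4]
ee_rot: [0.655, 0.277, 0.646, -0.277]
ft_force: [-7.1, -2.0, 1.2]
grip_width: 0.172
```

Call:
play_rows(targets="1 0.07 0.06 0 0;1 0.07 0.06 0 0")

```text
time_s: 13.65
position: [600.2, 215.9, 65.3]
ee_rot: [0.654, 0.276, 0.647, -0.278]
ft_force: [-7.4, -7.5, 1.0]
grip_width: 0.175
```

Run:
```python
from h import *
p=snapshot('wrist');save(p,'wrist11.png')
T=tool();print(T[:2],T[2][:,0],observe()['ft_force'],observe()['wrist_torque'])
```

```text
(array([600.20555522, 215.9067085 ,  65.26110424]), np.float64(43.83362035909005)) [ 0.00879285 -0.00765722 -0.99993202] [-7.43769823 -6.77760816  2.56871613] [-1.63088265  1.49986232  0.1288631 ]
```

View pics/wrist11.png

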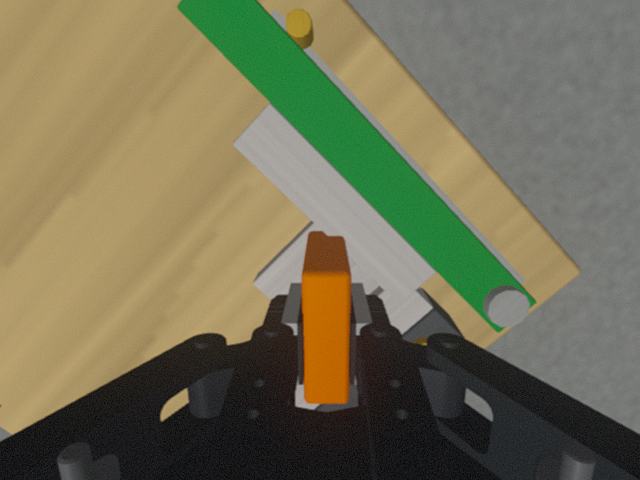

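Call:
play_rows(targets="1 0.07 0.07 0 0;1 0.07 0.07 0 0;1 0.07 0.07 0 0;1 0.07 0.07 0 0;1 0.07 0.07 0 0")

```text
time_s: 14.32
position: [600.4, 216.1, 65.0]
ee_rot: [0.653, 0.273, 0.648, -0.282]
ft_force: [-7.1, -7.8, 2.1]
grip_width: 0.178
```

Call:
play_rows(targets="1 0.07 0.07 0.02 0;1 0.07 0.07 0.02 0;1 0.07 0.07 0.02 0;1 0.07 0.07 0.02 0;1 0.07 0.07 0.02 0")

```text
time_s: 14.95
position: [600.6, 216.3, 65.0]
ee_rot: [0.652, 0.271, 0.649, -0.285]
ft_force: [-5.7, -8.0, -1.1]
grip_width: 0.176
```

Run:
```python
from h import *
p=snapshot('wrist');save(p,'wrist12.png')
T=tool();print(T[:2],T[2][:,0],observe()['ft_force'],observe()['wrist_torque'])
print('green outer',fitedge(p,(262,0),(530,285),37,hw=6), 'board',fitedge(p,(350,5),(578,265),12,hw=5))
```

```text
(array([600.62437795, 216.2798974 ,  64.97745927]), np.float64(43.71354956888867)) [-0.00458941 -0.02037609 -0.99978185] [-5.98810492 -7.22118386 -1.28105087] [-1.59740422  1.24042198  0.29196401]
green outer (array([578.48193, 279.39957], dtype=float32), np.float32(-1.0348978), np.float64(0.045392202751563845), 39) board (array([603.42926, 306.1304 ], dtype=float32), np.float32(-1.1071304), np.float64(0.10349979911663867), 38)
```

View pics/wrist12.png

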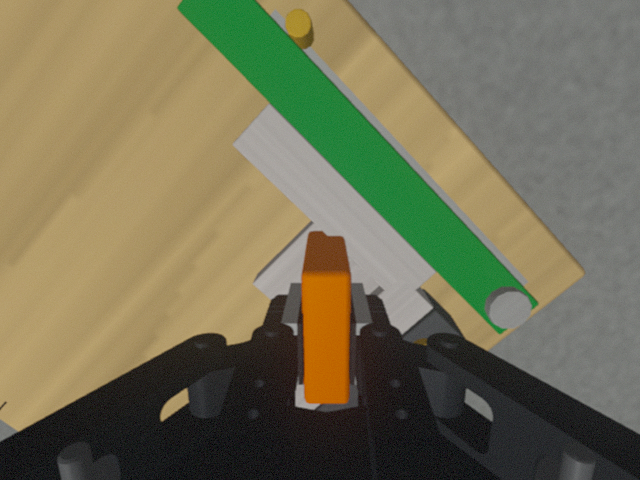

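Call:
play_rows(targets="1 0.09 0.09 0.02 0;1 0.09 0.09 0.02 0;1 0.09 0.09 0.02 0;1 0.09 0.09 0.02 0;1 0.09 0.09 0.02 0;1 0.09 0.09 0.02 0")

```text
time_s: 15.75
position: [601.0, 216.6, 64.8]
ee_rot: [0.649, 0.266, 0.651, -0.29]
ft_force: [-7.1, -8.8, -0.0]
grip_width: 0.177
```

Run:
```python
from h import *
T=tool();print(T[:2],T[2][:,0],observe()['ft_force'],observe()['wrist_torque'])
```

```text
(array([600.95178876, 216.60291685,  64.81534443]), np.float64(43.64716971940743)) [-0.01505994 -0.03022606 -0.99942963] [-7.07726982 -8.77979212 -0.00988163] [-1.86373069  1.50736264  0.36074189]
```

Call:
play_rows(targets="1 -0.3 -0.3 0 0;1 -0.8 -0.8 0 0;1 -1 -1 0 0;1 0 0 2 0;1 0 0 4 0;1 0 0 3 0;1 -0.4 -3 0 1;1 -0.4 -4.5 0 1")

```text
time_s: 16.75
position: [569.7, 119.9, 158.4]
ee_rot: [0.655, 0.256, 0.655, -0.275]
ft_force: [0.3, -0.2, -4.0]
grip_width: 0.176
```

Run:
```python
from h import *
p=snapshot('wrist');save(p,'wrist13.png')
T=tool();print(T[:2],T[2][:,0],observe()['ft_force'])
```

```text
(array([569.28659782, 114.72412316, 158.77820134]), np.float64(45.76106279398574)) [-0.01006107 -0.02828457 -0.99954928] [ 5.07648232 -7.28234574 -3.33172327]
```

View pics/wrist13.png

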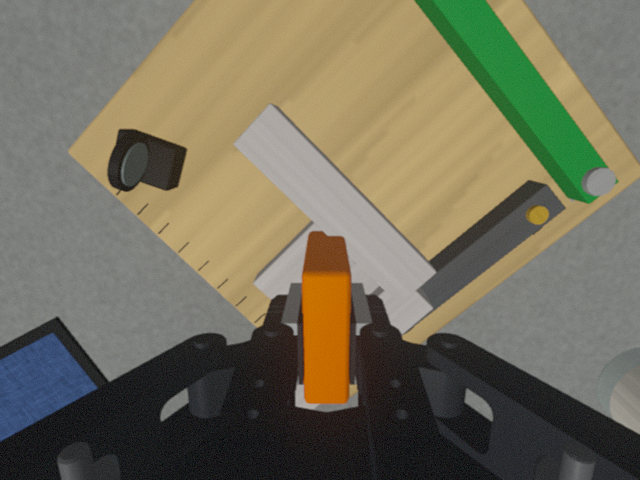

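Run:
```python
from h import *
p=snapshot('wrist');save(p,'wrist13b.png')
print('green outer',fitedge(p,(490,5),(605,152),37,hw=5),'board',fitedge(p,(510,5),(632,165),12,hw=4))
```

```text
green outer (array([607.6318, 277.4165], dtype=float32), np.float32(1.2650449), np.float64(0.3439148495617469), 30) board (array([612.4485 , 293.98923], dtype=float32), np.float32(1.006967), np.float64(1.0602067654214875), 24)
```

Call:
play_rows(targets="1 -0.4 -5 0 1;1 -0.4 -5 0 1;1 -0.4 -5 0 1;1 -0.4 -5 0 0;1 -0.3 -5 0 0;1 -0.3 -5 0 0;1 0 -3 0 0;1 0 0 0 0")

```text
time_s: 17.85
position: [544.2, -222.7, 160.1]
ee_rot: [0.664, 0.241, 0.659, -0.258]
ft_force: [-1.0, 0.3, -3.4]
grip_width: 0.178
```

Run:
```python
from h import *
p=snapshot('wrist');save(p,'wrist14.png');t=snapshot('top');save(t,'top14.png')
T=tool();print(T[:2],T[2][:,0],observe()['ft_force'])
```

```text
(array([ 544.41210888, -220.80650832,  160.13655827]), np.float64(48.81268014892972)) [-0.00178091 -0.02496855 -0.99968665] [ 0.87971112 -0.02135368 -3.62205825]
```

View pics/wrist14.png

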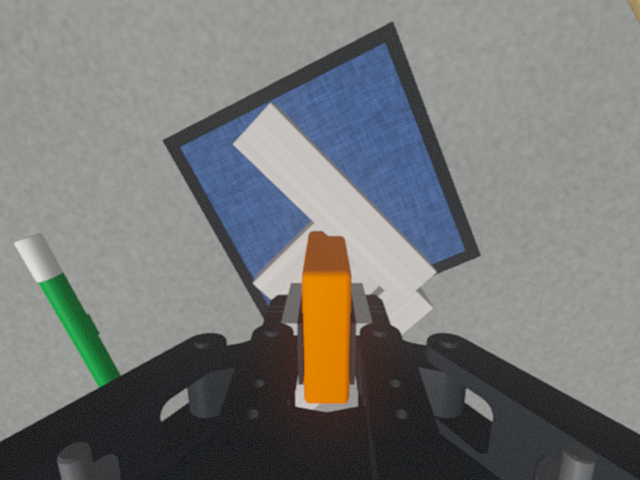

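View pics/top14.png

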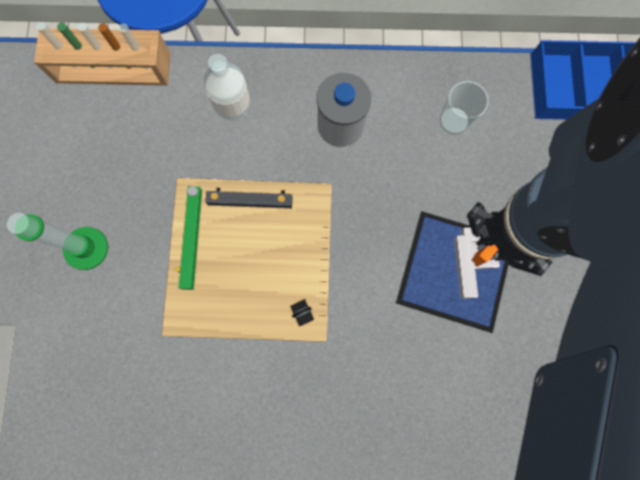

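Run:
```python
from h import *
t=snapshot('top')
# green inner/outer top edges & board left edge
print('green in',fitedge(t,(200,190),(194,288),37,hw=3),'green out',fitedge(t,(187,195),(180,286),37,hw=3))
print('board R',fitedge(t,(331,190),(327,335),12,hw=3),'blk bottom',fitedge(t,(209,206),(290,208),24,hw=3))
```

```text
green in (array([575.95105, 251.73012], dtype=float32), np.float32(-0.9362647), np.float64(0.1780543640774556), 40) green out (array([563.9444, 279.2271], dtype=float32), np.float32(-0.9440075), np.float64(0.1959799877103335), 23)
board R (array([561.1948  ,  18.277287], dtype=float32), np.float32(-0.8839865), np.float64(0.2733807700114783), 23) blk bottom (array([637.70593, 168.1998 ], dtype=float32), np.float32(89.063835), np.float64(0.11987835434774179), 37)
```

Call:
play_rows(targets="1 -0.6 0 -4 0;1 0 0 -4 0;1 0 0 -1 0;1 0 0 0 0;1 0 0 0 0")

```text
time_s: 18.62
position: [540.7, -216.2, 71.6]
ee_rot: [0.667, 0.238, 0.658, -0.255]
ft_force: [0.6, 0.3, -3.4]
grip_width: 0.178
```

Call:
play_rows(targets="1 0 -0.7 -0.9 0;1 0 0 0 0;1 0 0 -0.4 0;1 0 0 0 0")

```text
time_s: 19.12
position: [541.9, -224.4, 59.8]
ee_rot: [0.668, 0.238, 0.657, -0.255]
ft_force: [0.6, 0.2, -3.8]
grip_width: 0.18
```

Call:
play_rows(targets="1 0 0 -0.2 0")

```text
time_s: 19.25
position: [542.1, -224.4, 57.9]
ee_rot: [0.668, 0.238, 0.657, -0.255]
ft_force: [1.0, 0.5, -3.6]
grip_width: 0.178
```

Call:
play_rows(targets="1 0 0 -0.2 0")

```text
time_s: 19.38
position: [542.0, -224.4, 55.8]
ee_rot: [0.668, 0.238, 0.657, -0.255]
ft_force: [0.6, 0.4, -3.8]
grip_width: 0.175
```

Call:
play_rows(targets="1 0 0 -0.1 0")

```text
time_s: 19.5
position: [542.0, -224.3, 54.6]
ee_rot: [0.668, 0.238, 0.657, -0.255]
ft_force: [-0.0, -0.2, -3.7]
grip_width: 0.177
```

Call:
play_rows(targets="1 0 0 -0.1 0")

```text
time_s: 19.62
position: [542.1, -224.5, 54.0]
ee_rot: [0.668, 0.238, 0.657, -0.255]
ft_force: [-5.7, -1.6, 13.8]
grip_width: 0.176
```

Run:
```python
from h import *
p=snapshot('wrist');save(p,'wrist15.png')
T=tool();print(T[:2],T[2][:,0],observe()['ft_force'],observe()['wrist_torque'])
```

```text
(array([ 542.10505732, -224.52329267,   54.07598784]), np.float64(49.16387520861259)) [ 0.00679812 -0.02752961 -0.99959787] [-2.69330212  0.502042    5.42716183] [0.37502564 0.65666821 0.15944384]
```

View pics/wrist15.png

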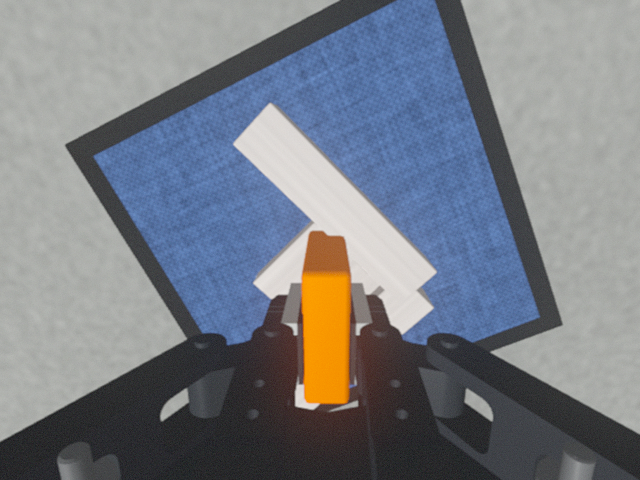

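On the mat with light contact; now I'll open the gripper and lift clear.

Call:
play_rows(targets="0.6 0 0 0 0;0.6 0 0 0 0;0.3 0 0 0 0;0.2 0 0 0 0;0.2 0 0 0 0;0.2 0 0 0 0;0.2 0 0 0 0")

```text
time_s: 20.55
position: [542.7, -224.7, 54.6]
ee_rot: [0.669, 0.238, 0.656, -0.255]
ft_force: [0.1, -0.3, 0.2]
grip_width: 0.799
```

Call:
play_rows(targets="0.2 0 0 2 0;0.2 0 0 4 0;0.2 0 0 4 0;0 0 0 4 0;0 0 0 4 0;0 0 -2 2 0;0 0 0 0 0;0 0 0 0 0")

```text
time_s: 21.55
position: [541.0, -243.8, 259.6]
ee_rot: [0.668, 0.238, 0.657, -0.255]
ft_force: [0.5, 0.3, -0.5]
grip_width: 0.999
```

Run:
```python
from h import *
p=snapshot('wrist');save(p,'wrist16.png');t=snapshot('top');save(t,'top16.png');s=snapshot('scene');save(s,'scene16.png')
print(tool()[:2],observe()['ft_force'],observe()['time_s'])
print('green in',fitedge(t,(200,190),(194,288),37,hw=3),'blk bottom',fitedge(t,(209,206),(290,208),24,hw=3))
```

```text
(array([ 540.85945247, -243.68488009,  259.54523242]), np.float64(49.20886867687079)) [-0.69279007 -0.37176655  0.29622616] 21.7
green in (array([588.63336, 251.5357 ], dtype=float32), np.float32(-0.90909266), np.float64(0.17086766326230077), 40) blk bottom (array([637.91785, 182.52779], dtype=float32), np.float32(89.05283), np.float64(0.13783805707242106), 38)
```

View pics/wrist16.png

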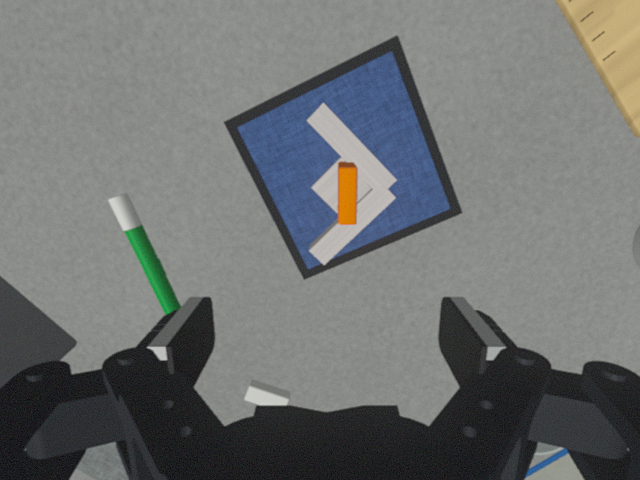

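View pics/scene16.png

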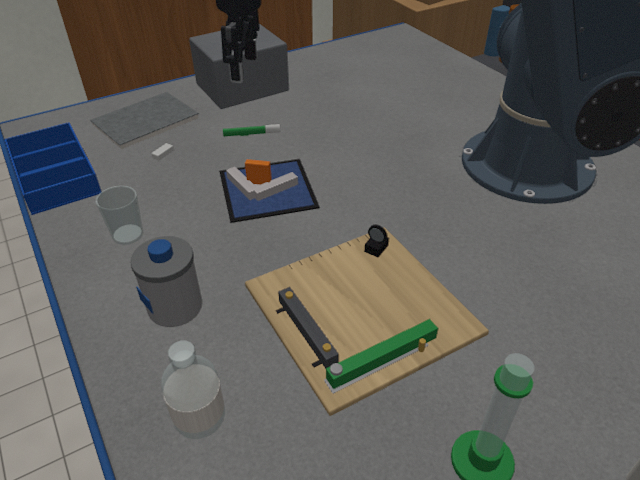

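```bash
python3 -c "
from workcell import *
print(finish_job())"
```

```text
the job is handed in; nothing more can be done
None
```

I pressed the square into the corner, held it against both rails, put it back on the blue mat, let go, and handed the job in at about 22 s. No verdict came back.

**Seating:** The square sat about 3–4 mm above the board. The push read roughly 6–7 N on the black rail and 7–9 N on the green, held for about 2 s. The largest push I saw was about 9.5 N, when the green rail reached its stop.

**Alignment while pressed:** The square was in line with the rails to within about 0.4°. Wrist pictures showed no gap along the green edge; the gripper hid most of the black one. The tool tipped slowly during the push, to about 0.04 rad by the end, against the 0.06 limit.

**Last checks:**
- The top view puts the green rail at -0.91° and the black rail's direction at -0.95°, so the corner is square.
- The square lies flat and released on the mat, its grip roughly 20 mm from the middle.
- In the last pictures the other things stand where they were, and the arm is well clear.

**Uncertain:** The wrist sensor reads the push and the sliding friction together, so the true push on each rail was probably 1–3 N lower than read. I estimate at least about 4.5 N on each rail, still above the required 3 N and 4 N. One wrist-camera reading of the rail angle during the retreat came out different, but the arm was still moving, so I set it aside and used the top view.

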